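# Find the slip angle on the hatter's tilting test board

## Task

The tilting test board has a black handle: raise the board slowly until the brass block slides by itself down to the stop at the hinge end, then stop there: the blue rubber-soled block beside it must stay at the red line. Let go so that the board keeps that slope for reading; do not let it drop back, do not push the blocks, and leave the bottle, thread spool and brush where they are.

Things in the scene. Friction and masses are not known exactly. Their poses are not given: they have to be found in the camera images.
- board (a joint): tilt of the test board, rad: 0 flat (its start), growing as the handle end rises, up to 0.9. Stiff hinge: the board stays at the slope it is left at; raising takes about 7 to 12 N at the handle. The slopes at which the blocks slip differ from run to run: brass between 0.23 and 0.47 rad, blue 0.11 rad or more later than brass
- stand: dark wooden stand on the table, fixed, 280 x 170 x 12 mm; origin at the centre of its underside, x from hinge end to handle end, y along the hinge axis, z up. An upright brass rule 14 x 4 mm, 137 mm high, stands at x = 30, y = 83 mm. On it lies the pale plywood board, 250 x 144 x 12 mm, with two lanes (about 69 mm between centres), low rails and a red line across, just uphill of the blocks
- hinge (a point): point on the board's hinge axis, mid-width, 20 mm above the table, at the board's end on the robot's right (-y side); it does not move. Axes: x horizontal from the hinge towards the handle end, y along the hinge axis, z up. The handle end rises by turning about -y
- handle (a point): grip point of the black handle: a flat paddle 10 mm thick, 44 wide (along the hinge axis), 78 tall, at the board's other end (robot's left), leaning 20 degrees from the board's normal back towards the hinge. Point: mid-thickness, mid-width, 18 mm below the top edge; 214 mm along and 60 mm above the board plane from the hinge axis. Axes: x up the slope, y along the hinge, z out of the board. Pinch it across its thickness
- board_stop (a point): middle of the uphill face of the dark steel stop bar at the low end, on the board's top surface, 16 mm along from the hinge axis; the bar is 14 mm high. Axes are the board's: x up the slope, y along the hinge axis, z out of the board
- brass_mid (a point): centre of the brass block, 36 x 36 x 18 mm, about 180 g, with a dark dot on top; it starts with its centre about 102 mm up the slope from the stop face, in either lane, and when lying against the stop its centre is 18 mm from the stop face
- check_mid (a point): centre of the blue block with black rubber sole, 36 x 36 x 18 mm, about 90 g; it starts in the other lane, its centre about 102 mm up the slope from the stop face, and must stay there
- bottle_mid (a point): white nozzle bottle, 60 mm across, 175 mm high, standing; point on its axis 50 mm up; leave alone
- spool_mid (a point): terracotta-coloured cone of thread, 62 mm across the foot, 108 mm high, standing; point on its axis 50 mm up; leave alone
- brush: bench brush, 200 x 42 x 20 mm, lying on the table; origin on its underside mid-length, along its own x; leave alone
Mind the look-alikes: they are no part of the job. What is shaped like the part that bears check_mid but orange or pink is not meant. There is more than one size of the part that bears brass_mid; the job needs the larger.

How it is judged:
By the outcome, as a careful person would: the job done as asked, in the order asked, and still so for the second after the job is handed in, with the robot touching nothing.
It also fails if it takes over 54 s, if anything falls off the work surface, if the arm or the gripper's body presses on something with over 40 N, if the wrist force passes 120 N, or if a joint passes its speed limit or range.

## Robot

A 7-joint arm with a two-finger parallel gripper is mounted at the origin on the work surface. World frame = base frame: x ahead of the robot, y to its left, z up, the work surface at z = 0. Lengths are in m, angles in rad, forces in N, time in s.
With the tool pointing down it reaches from about 0.425 to 0.925 m from the base axis. Payload 6.8 kg.
Tool frame: the origin (TCP) lies between the finger pads; the fingertips stand finger_overhang ahead of it and the grasp point (between the pads) lies 6 mm ahead of it (finger_overhang is the distance from the TCP to the fingertips, in m); z points along the fingers, y is the line along which they close (so a half turn about z gives the same grasp; the last joint's range is limited). The gripper opens to 85 mm and grips with 20 to 120 N. Pads are 22 mm wide; open, the fingers measure 114 mm over their backs; the gripper's body (76 mm by 85 mm) begins 54 mm behind the grasp point. The pads swing forward as they close: fully open they stand 13 mm farther back than shut.
Start: joints at [1.073, 0.477, 0.022, 1.555, -0.011, 1.109, -0.083], TCP at [0.257, -0.624, 0.228] pointing down, gripper open.
Joint ranges: [-2.96, 2.96], [-0.34, 2.1], [-1.41, 1.46], [0.24, 2.44], [-1.37, 4.51], [0.17, 1.92], [-2.96, 2.96]. Speed limits (rad/s): [2.39, 2.39, 3.14, 3.14, 3.14, 3.14, 3.14].

## Interface

Orientations are given as a unit quaternion [w, x, y, z].
In Python, from station import * gives the robot as it stands.
- The arm moves only by the tool drive_tool, never from a script. Its argument "increments" is a list of rows, each an object of numbers: "claw": the finger opening in m, from 0 to 0.0854; "dx", "dy", "dz": the shift along the tool's x, y, z in m; "wx", "wy", "wz": the turn, a rotation vector about the tool's x, y, z in degrees. A call has 1 to 20 rows; each row shifts and turns the commanded pose from where the row before left it, along the tool's axes as they then stand; what a row does not reach is not made up. A row lasts 1/8 s, in which the tool goes at most 62.5 mm and 10.7 degrees, less where a joint would pass 70% of its speed; a pose out of reach is approached as far as the arm can. A call with a gripper value outside its range is refused whole. The fingers move at their own pace and stop on an object; "newtons" is the grip in N (left out, the last holds). Time passes only in rows, so rows that do not move let the fingers close. It gives the time, the measured TCP pose, the force, the opening and the grip force at its end, in the units of the state.
- get_obs(): the state, without advancing time (a new reading comes with each control period).
- read_camera(name): name is "side" or "top" or "wrist"; returns (picture, depth): 420x560x3 uint8, red, green, blue; 420x560 float32, m along the optical axis (not along the pixel's ray), 0 where there is no reading.
- calibration(name): a dict with "intrinsics" (3x3 intrinsics, pixels), "R" (3x3) and "t" (3): a world point X has camera coordinates R X + t; the wrist camera has in their place "mount" (4x4, takes a point from camera to tool coordinates, whose origin is the TCP and whose axes are the flange's). Camera axes: x right, y down, z forward; pixel columns grow to the right and rows downward; lengths in m; the calibration is good to about 2 mm. A picture is of the moment at which its call begins: read the wrist's pose just before it. calibration takes no time and is no camera call.
- hand_in(): hands the job in; it is judged then, once.
The state is a dict: "t": time; "q": joint angles; "joint_vel": joint speeds; "joint_torque": joint torques, N m; "eef_pos": TCP position; "tool_rot": TCP orientation; "contact_force": force on the tool from outside, world axes, zero at the start; "torque": the same for the moment, N m; "gripper_width": opening from 0.0 (shut) to 1.0 (fully open); "grasp_force": force on a finger pad.
Only numpy, scipy, OpenCV 4.12 (cv2) and the standard library are available. Lean on these libraries where they do the work, as an engineer would, in place of code of your own. Each camera call takes 0.05 s, during which the arm holds its last target. There are 200 camera calls.

## Working session

There is one attempt and no reset: what is moved stays moved. The work goes in short steps, Python scripts to look and compute and a tool call to move; the robot and the scene stay as the last step left them, time stands still between calls to the robot, and variables do not carry over. Pictures are saved under pics/ and viewed, at most 10 in all, crops included, and the job is handed in when it is done.

Besides the shell and the picture viewer there is one more tool, called after "Request:" in YAML: its name, and indented under it one key for each argument. drive_tool: Moves the arm, as the interface text tells. Its arguments: {"type":"object","properties":{"increments":{"type":"array","items":{"type":"object","properties":{"claw":{"type":"number"},"dx":{"type":"number"},"dy":{"type":"number"},"dz":{"type":"number"},"wx":{"type":"number"},"wy":{"type":"number"},"wz":{"type":"number"}}}},"newtons":{"type":"number"}},"required":["increments"]}

```bash
ls; mkdir -p pics; cat > h.py <<'E'
from station import *
import numpy as np, cv2
def ray(cal,u,v):
    K=np.array(cal["intrinsics"]);R=np.array(cal["R"]);t=np.array(cal["t"])
    d=R.T@np.linalg.solve(K,[u,v,1.]);return -R.T@t,d
def onplane(cal,u,v,z):
    o,d=ray(cal,u,v);return o+d*(z-o[2])/d[2]
def cloud(cal,dep):
    K=np.array(cal["intrinsics"]);R=np.array(cal["R"]);t=np.array(cal["t"])
    v,u=np.mgrid[:dep.shape[0],:dep.shape[1]]
    p=np.stack([(u-K[0,2])/K[0,0]*dep,(v-K[1,2])/K[1,1]*dep,dep],-1)
    return (p-t)@R
E
python3 - <<'E'
from h import *
ims=[]
for n in("top","side"):
    p,d=read_camera(n);np.savez(""+n+"0.npz",p=p,d=d);cv2.imwrite(f"pics/{n}0.png",p[...,::-1])
    c=calibration(n);print(n,np.array(c["intrinsics"]).tolist(),(-np.array(c["R"]).T@c["t"]).round(3),np.array(c["R"]).round(2).tolist())
print(get_obs()); print(calibration("wrist"))
try: print(finger_overhang)
except Exception as e: print(e)
E
```

```text
pics
top [[539.9472772254736, 0.0, 282.4794913685177], [0.0, 539.9472772254736, 202.47622876556773], [0.0, 0.0, 1.0]] [ 4.550e-01 -1.000e-03  1.565e+00] [[-0.02, -1.0, -0.01], [-1.0, 0.02, -0.08], [0.08, 0.01, -1.0]]
side [[472.39476712968235, 0.0, 279.49691843683956], [0.0, 472.39476712968235, 204.2424865507406], [0.0, 0.0, 1.0]] [0.205 0.63  0.864] [[-0.87, -0.5, -0.01], [-0.35, 0.63, -0.69], [0.35, -0.6, -0.72]]
{'t': 0.1, 'q': array([ 1.07292567,  0.47771799,  0.02233656,  1.5563312 , -0.01149735,
        1.10929944, -0.08308375]), 'joint_vel': array([-7.20752458e-04, -1.82178327e-03, -6.85847725e-07, -3.68148190e-03,
        5.44821477e-04,  2.17870913e-03, -2.49536995e-04]), 'joint_torque': array([ 4.54759720e-03, -5.97759140e+01,  1.61363337e+00, -2.81954473e+01,
        1.28291018e-02,  4.96715773e-03, -1.25159036e-05]), 'eef_pos': array([ 0.25627618, -0.62388616,  0.22733148]), 'tool_rot': array([-7.85058393e-04,  9.81065386e-01,  1.93675106e-01, -2.14922338e-04]), 'contact_force': array([-0.51674488, -1.20522618, -1.08421087]), 'torque': array([ 0.04842526, -0.02801053,  0.02074007]), 'grasp_force': 0.0, 'gripper_width': 0.9987116154108602}
{'intrinsics': array([[329.51583429,   0.        , 284.31772672],
       [  0.        , 329.51583429, 212.86761904],
       [  0.        ,   0.        ,   1.        ]]), 'mount': array([[ 9.10885201e-04, -9.47015088e-01, -3.21187784e-01,
         8.35339833e-02],
       [ 9.99999584e-01,  8.74342899e-04,  2.58007648e-04,
         1.13221808e-03],
       [ 3.64911226e-05, -3.21187885e-01,  9.47015491e-01,
        -1.46275113e-01],
       [ 0.00000000e+00,  0.00000000e+00,  0.00000000e+00,
         1.00000000e+00]])}
0.025
```

View pics/top0.png

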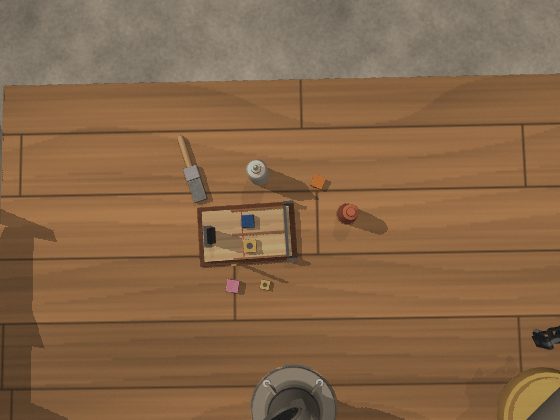

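View pics/side0.png

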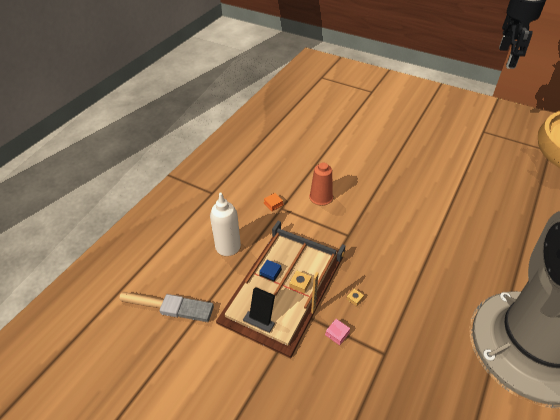

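The top view shows the hinge bar at about (290,230), the handle at (209,236), brass with its dot in the near lane (250,246), blue at (248,221) and the rule at (234,265). The bottle is at (257,170), the spool at (348,213) and the brush at (192,175).

```bash
python3 - <<'E'
from h import *
from scipy.spatial.transform import Rotation as Ro
f=np.load("top0.npz");g=np.load("side0.npz");ct=calibration("top");cs=calibration("side")
P=cloud(ct,f["d"]);hsv=cv2.cvtColor(f["p"],cv2.COLOR_RGB2HSV)
def box(u0,u1,v0,v1):
    m=np.zeros(hsv.shape[:2],bool);m[v0:v1,u0:u1]=1;return m
# board region
V=hsv[...,2];S=hsv[...,1];H=hsv[...,0]
for nm,m in dict(stand=box(190,310,195,275)&(P[...,2]>.006),
  ).items():
    q=P[m];print(nm,len(q),cv2.minAreaRect(q[:,:2].astype(np.float32)*1000), np.percentile(q[:,2],[1,50,99]).round(3))
m=box(198,222,220,252)&(V<60)&(P[...,2]>.05);q=P[m];print("handle top",len(q),q.mean(0).round(4),q.min(0).round(3),q.max(0).round(3))
for nm,m in dict(blue=box(235,262,210,232)&(H>100)&(H<125)&(S>120),brass=box(240,262,236,258)&(H>15)&(H<32)&(S>150)).items():
    v,u=np.nonzero(m);print(nm,len(u),u.mean(),v.mean(),P[m].mean(0).round(4),onplane(ct,u.mean(),v.mean(),.044).round(4))
# side: handle
Q=cloud(cs,g["d"]);hs=cv2.cvtColor(g["p"],cv2.COLOR_RGB2HSV)
m=np.zeros(hs.shape[:2],bool);m[280:335,235:285]=1
m&=(hs[...,2]<50)&(Q[...,2]>.05);q=Q[m];print("side handle",len(q),q.mean(0).round(4),np.percentile(q,[2,98],axis=0).round(4).tolist())
s=np.linalg.svd(q-q.mean(0),full_matrices=False)[2];print(s.round(3))
m=np.zeros(hs.shape[:2],bool);m[215:275,265:350]=1
m&=(hs[...,2]<75)&(Q[...,2]>.02);q=Q[m];print("hinge dark side",len(q),q.min(0).round(3),q.max(0).round(3))
m=box(280,304,198,262)&(P[...,2]>.025)&(P[...,2]<.06);q=P[m];print("top hinge hi",len(q),q.min(0).round(3),q.max(0).round(3))
# brass/blue side for cross-check
o=get_obs();print(Ro.from_quat(np.roll(o['tool_rot'],-1)).as_matrix().round(3))
c=np.hstack([cv2.resize(f["p"][190:280,180:320],None,fx=5,fy=5)]);cv2.imwrite("pics/crop.png",c[...,::-1])
E
```

```text
stand 5983 ((488.71343994140625, 117.00518798828125), (345.39697265625, 227.78738403320312), 89.046630859375) [0.006 0.026 0.101]
handle top 114 [0.4862 0.2153 0.0846] [0.465 0.203 0.05 ] [0.509 0.23  0.106]
blue 140 247.40714285714284 220.64285714285714 [0.5263 0.1189 0.0441] [0.5263 0.1189 0.044 ]
brass 0 nan nan [nan nan nan] [nan nan nan]
side handle 505 [0.487  0.222  0.0798] [[0.468, 0.2073, 0.0513], [0.5091, 0.231, 0.0985]]
[[-0.305  0.409  0.86 ]
 [ 0.753 -0.449  0.481]
 [ 0.583  0.794 -0.17 ]]
hinge dark side 287 [ 0.205 -0.017  0.02 ] [0.585 0.63  0.864]
top hinge hi 457 [ 0.41  -0.019  0.025] [0.584 0.029 0.049]
[[ 0.925  0.38  -0.001]
 [ 0.38  -0.925  0.001]
 [-0.    -0.002 -1.   ]]<stdin>:14: RuntimeWarning: Mean of empty slice.
  ret = ret.dtype.type(ret / rcount)
  ret = um.true_divide(
```

View pics/crop.png

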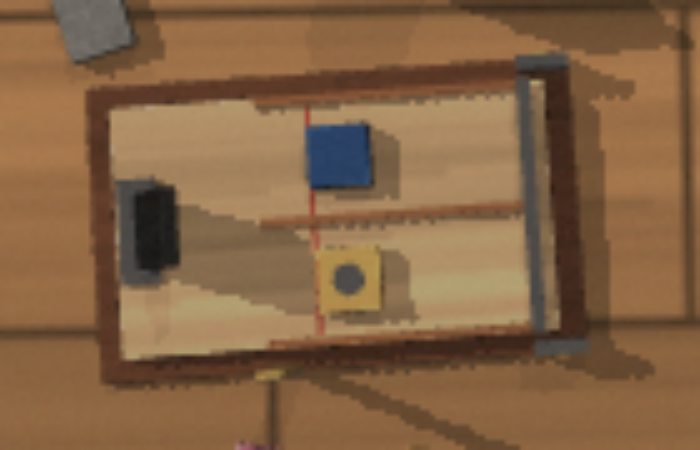

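The crop shows the board turned about 3° in the image. Blue's centre is at crop (340,157) and brass's at (349,279); the paddle top is at (157,228). Next I'll fit the yaw and the handle point, and work out the arc moves.

```bash
cat > plan.py <<'E'
from h import *
from scipy.spatial.transform import Rotation as Ro
ct=calibration("top")
C=lambda x,y,z:onplane(ct,x/5+180-.4,y/5+190-.4,z)
if __name__=="__main__":
    # stand corners (z .012), block centres, stop bar ends
    A,B,Cc,D=[C(*p,.012) for p in((88,90),(104,382),(590,348),(570,60))]
    print("stand",A.round(4),B.round(4),Cc.round(4),D.round(4),[np.linalg.norm(a-b).round(3) for a,b in((A,B),(B,Cc),(Cc,D),(D,A))])
    for a,b in((A,B),(D,Cc),(A,D),(B,Cc)):
        v=b-a;print(np.degrees(np.arctan2(v[1],v[0])).round(2))
    bl,br=C(340,157,.044),C(349,279,.044);print("blue,brass",bl.round(4),br.round(4),np.linalg.norm(bl-br),np.degrees(np.arctan2(*(bl-br)[[1,0]])))
    s1,s2=C(528,90,.036),C(540,325,.036);print("stop",s1.round(4),s2.round(4),np.degrees(np.arctan2(*(s1-s2)[[1,0]])))
    l,r=[C(x,y,.097) for x,y in((157,187),(157,270))];print("paddle top ends",l.round(4),r.round(4))
    print("paddle top uphill/hinge edges",C(135,228,.097).round(4),C(180,228,.097).round(4))
E
python3 plan.py
```

```text
stand [0.5681 0.2663 0.012 ] [0.4002 0.2579 0.012 ] [ 0.4149 -0.0209  0.012 ] [ 0.5804 -0.0126  0.012 ] [np.float64(0.168), np.float64(0.279), np.float64(0.166), np.float64(0.279)]
-177.14
-177.12
-87.48
-86.98
blue,brass [0.5253 0.1184 0.044 ] [0.4566 0.1142 0.044 ] 0.06883437706083588 3.5260351593554136
stop [0.5618 0.0118 0.036 ] [0.4289 0.0073 0.036 ] 1.907021489174826
paddle top ends [0.5083 0.2142 0.097 ] [0.4632 0.2145 0.097 ]
paddle top uphill/hinge edges [0.4862 0.2263 0.097 ] [0.4857 0.2018 0.097 ]
```

Request:
drive_tool:
  increments:
    - {"dx": 0.031, "dy": -0.021, "dz": -0.004, "claw": 0.085}
    - {"dx": 0.031, "dy": -0.021, "dz": -0.004}
    - {"dx": 0.031, "dy": -0.021, "dz": -0.004}
    - {"dx": 0.031, "dy": -0.021, "dz": -0.004}
    - {"dx": 0.031, "dy": -0.021, "dz": -0.004}
    - {"dx": 0.031, "dy": -0.021, "dz": -0.004}
    - {"dx": 0.031, "dy": -0.021, "dz": -0.004}
    - {"dx": 0.031, "dy": -0.021, "dz": -0.004}
    - {"dx": 0.031, "dy": -0.021, "dz": -0.004}
    - {"dx": 0.031, "dy": -0.021, "dz": -0.004}
    - {"dx": 0.031, "dy": -0.021, "dz": -0.004}
    - {"dx": 0.031, "dy": -0.021, "dz": -0.004}
    - {}

```text
schema error: expected keys claw, dx, dy, dz, wx, wy, wz
```

```bash
cat > go.py <<'E'
from h import *
from scipy.spatial.transform import Rotation as Ro
yaw=np.radians(2.8);u=np.array([-np.sin(yaw),np.cos(yaw),0]);w=np.array([np.cos(yaw),np.sin(yaw),0]);Z=np.array([0,0,1.])
hinge=np.array([.4967,-.0016,.020])
def pose(alpha_deg,theta=0,back=0.,off=(0,0,0)):
    """TCP pose for grasp at board tilt theta, tool lean alpha"""
    H=hinge+np.cos(theta)*(.214*u+.06*Z)+np.sin(theta)*(.214*Z-.06*u)+np.array(off)
    a=np.radians(alpha_deg);z=u*np.sin(a)-Z*np.cos(a);y=np.cross(z,w)
    return H-(.006+back)*z,np.stack([w,y,z],1)
def delta(p,R):
    o=get_obs();R0=Ro.from_quat(np.roll(o['tool_rot'],-1)).as_matrix()
    print("t",round(o['t'],2),"pos",o['eef_pos'].round(4),"F",o['contact_force'].round(1),"q",o['q'].round(2),"grip",round(o['gripper_width'],3),round(o['grasp_force'],1))
    print("target",p.round(4),"shift(tool)",(R0.T@(p-o['eef_pos'])).round(4),"rot",np.degrees(Ro.from_matrix(R0.T@R).as_rotvec()).round(2))
E
python3 -c "
from go import *
delta(*pose(0,0,.14)); delta(*pose(20,0,.12))"
```

```text
t 0.1 pos [ 0.2563 -0.6239  0.2273] F [-0.5 -1.2 -1.1] q [ 1.07  0.48  0.02  1.56 -0.01  1.11 -0.08] grip 0.999 0.0
target [0.4862 0.2121 0.226 ] shift(tool) [ 0.5304 -0.6859  0.0024] rot [-0.09  0.02 19.53]
t 0.1 pos [ 0.2563 -0.6239  0.2273] F [-0.5 -1.2 -1.1] q [ 1.07  0.48  0.02  1.56 -0.01  1.11 -0.08] grip 0.999 0.0
target [0.4884 0.1691 0.1984] shift(tool) [ 0.516  -0.6453  0.0299] rot [19.71  3.43 19.33]
```

All keys are needed in every row.

Request:
drive_tool:
  increments:
    - {"dx": 0.031, "dy": -0.021, "dz": -0.004, "wx": 0, "wy": 0, "wz": 0, "claw": 0.085}
    - {"dx": 0.031, "dy": -0.021, "dz": -0.004, "wx": 0, "wy": 0, "wz": 0, "claw": 0.085}
    - {"dx": 0.031, "dy": -0.021, "dz": -0.004, "wx": 0, "wy": 0, "wz": 0, "claw": 0.085}
    - {"dx": 0.031, "dy": -0.021, "dz": -0.004, "wx": 0, "wy": 0, "wz": 0, "claw": 0.085}
    - {"dx": 0.031, "dy": -0.021, "dz": -0.004, "wx": 0, "wy": 0, "wz": 0, "claw": 0.085}
    - {"dx": 0.031, "dy": -0.021, "dz": -0.004, "wx": 0, "wy": 0, "wz": 0, "claw": 0.085}
    - {"dx": 0.031, "dy": -0.021, "dz": -0.004, "wx": 0, "wy": 0, "wz": 0, "claw": 0.085}
    - {"dx": 0.031, "dy": -0.021, "dz": -0.004, "wx": 0, "wy": 0, "wz": 0, "claw": 0.085}
    - {"dx": 0.031, "dy": -0.021, "dz": -0.004, "wx": 0, "wy": 0, "wz": 0, "claw": 0.085}
    - {"dx": 0.031, "dy": -0.021, "dz": -0.004, "wx": 0, "wy": 0, "wz": 0, "claw": 0.085}
    - {"dx": 0.031, "dy": -0.021, "dz": -0.004, "wx": 0, "wy": 0, "wz": 0, "claw": 0.085}
    - {"dx": 0.031, "dy": -0.021, "dz": -0.004, "wx": 0, "wy": 0, "wz": 0, "claw": 0.085}

```text
t: 1.6
eef_pos: [0.5051, -0.2488, 0.276]
tool_rot: [-0.0, 0.981, 0.194, -0.0]
contact_force: [1.4, 0.1, -0.1]
gripper_width: 0.995
grasp_force: 0.0
```

```bash
python3 -c "
from go import *
delta(*pose(20,0,.14))"
```

```text
t 1.6 pos [ 0.5051 -0.2488  0.276 ] F [ 1.4  0.1 -0.1] q [ 0.49  0.26 -0.17  1.76  0.05  1.13 -0.88] grip 0.995 0.0
target [0.4887 0.1623 0.2172] shift(tool) [ 0.141  -0.3865  0.0589] rot [19.79  3.44 19.32]
```

Request:
drive_tool:
  increments:
    - {"dx": 0.014, "dy": -0.038, "dz": 0.004, "wx": 0, "wy": 0, "wz": 0, "claw": 0.085}
    - {"dx": 0.014, "dy": -0.038, "dz": 0.004, "wx": 0, "wy": 0, "wz": 0, "claw": 0.085}
    - {"dx": 0.014, "dy": -0.038, "dz": 0.004, "wx": 0, "wy": 0, "wz": 0, "claw": 0.085}
    - {"dx": 0.014, "dy": -0.038, "dz": 0.004, "wx": 0, "wy": 0, "wz": 0, "claw": 0.085}
    - {"dx": 0.014, "dy": -0.038, "dz": 0.004, "wx": 0, "wy": 0, "wz": 0, "claw": 0.085}
    - {"dx": 0.014, "dy": -0.038, "dz": 0.004, "wx": 0, "wy": 0, "wz": 0, "claw": 0.085}
    - {"dx": 0.014, "dy": -0.038, "dz": 0.004, "wx": 0, "wy": 0, "wz": 0, "claw": 0.085}
    - {"dx": 0.014, "dy": -0.038, "dz": 0.004, "wx": 0, "wy": 0, "wz": 0, "claw": 0.085}
    - {"dx": 0.014, "dy": -0.038, "dz": 0.004, "wx": 0, "wy": 0, "wz": 0, "claw": 0.085}
    - {"dx": 0.014, "dy": -0.038, "dz": 0.004, "wx": 0, "wy": 0, "wz": 0, "claw": 0.085}
    - {"dx": 0, "dy": 0, "dz": 0, "wx": 0, "wy": 0, "wz": 6.5, "claw": 0.085}
    - {"dx": 0, "dy": 0, "dz": 0, "wx": 0, "wy": 0, "wz": 6.5, "claw": 0.085}
    - {"dx": 0, "dy": 0, "dz": 0, "wx": 0, "wy": 0, "wz": 6.5, "claw": 0.085}
    - {"dx": 0, "dy": 0, "dz": 0, "wx": 5, "wy": 0, "wz": 0, "claw": 0.085}
    - {"dx": 0, "dy": 0, "dz": 0, "wx": 5, "wy": 0, "wz": 0, "claw": 0.085}
    - {"dx": 0, "dy": 0, "dz": 0, "wx": 5, "wy": 0, "wz": 0, "claw": 0.085}
    - {"dx": 0, "dy": 0, "dz": 0, "wx": 5, "wy": 0, "wz": 0, "claw": 0.085}
    - {"dx": 0, "dy": 0, "dz": 0, "wx": 0, "wy": 0, "wz": 0, "claw": 0.085}

```text
t: 3.85
eef_pos: [0.4898, 0.1526, 0.2353]
tool_rot: [-0.173, 0.985, 0.022, -0.005]
contact_force: [-0.5, 0.2, 0.4]
gripper_width: 0.996
grasp_force: 0.0
```

```bash
python3 -c "
from go import *
delta(*pose(20,0,.06)); delta(*pose(20,0,.0))
p,d=read_camera('wrist');cv2.imwrite('pics/w1.png',p[...,::-1])"
```

```text
t 3.85 pos [0.4898 0.1526 0.2353] F [-0.5  0.2  0.4] q [ 0.17  0.23 -0.43  1.96 -0.31  0.92 -1.59] grip 0.996 0.0
target [0.4873 0.1896 0.142 ] shift(tool) [-0.0006 -0.003   0.1003] rot [ 0.06  0.04 -0.22]
t 3.85 pos [0.4898 0.1526 0.2353] F [-0.5  0.2  0.4] q [ 0.17  0.23 -0.43  1.96 -0.31  0.92 -1.59] grip 0.996 0.0
target [0.4863 0.2101 0.0856] shift(tool) [-0.0006 -0.0031  0.1603] rot [ 0.06  0.04 -0.22]
```

View pics/w1.png

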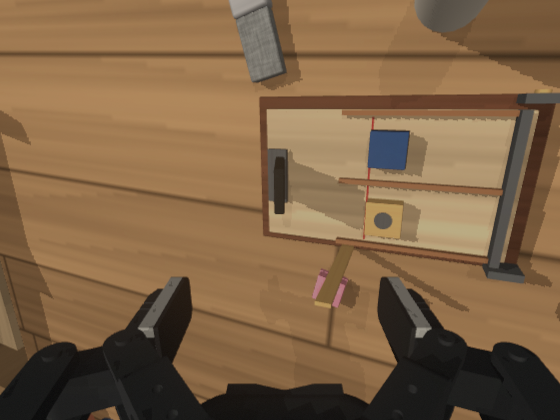

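The paddle shows edge-on at (280,185), centred between the fingers (mid column about 284). That agrees with the computed 3 mm shift. Advancing.

Request:
drive_tool:
  increments:
    - {"dx": 0, "dy": -0.003, "dz": 0.03, "wx": 0, "wy": 0, "wz": 0, "claw": 0.085}
    - {"dx": 0, "dy": 0, "dz": 0.03, "wx": 0, "wy": 0, "wz": 0, "claw": 0.085}
    - {"dx": 0, "dy": 0, "dz": 0.03, "wx": 0, "wy": 0, "wz": 0, "claw": 0.085}
    - {"dx": 0, "dy": 0, "dz": 0.02, "wx": 0, "wy": 0, "wz": 0, "claw": 0.085}
    - {"dx": 0, "dy": 0, "dz": 0.02, "wx": 0, "wy": 0, "wz": 0, "claw": 0.085}
    - {"dx": 0, "dy": 0, "dz": 0.02, "wx": 0, "wy": 0, "wz": 0, "claw": 0.085}
    - {"dx": 0, "dy": 0, "dz": 0.01, "wx": 0, "wy": 0, "wz": 0, "claw": 0.085}
    - {"dx": 0, "dy": 0, "dz": 0, "wx": 0, "wy": 0, "wz": 0, "claw": 0.03}
    - {"dx": 0, "dy": 0, "dz": 0, "wx": 0, "wy": 0, "wz": 0, "claw": 0.03}
    - {"dx": 0, "dy": 0, "dz": 0, "wx": 0, "wy": 0, "wz": 0, "claw": 0.03}
    - {"dx": 0, "dy": 0, "dz": 0, "wx": 0, "wy": 0, "wz": 0, "claw": 0.03}
    - {"dx": 0, "dy": 0, "dz": 0, "wx": 0, "wy": 0, "wz": 0, "claw": 0.03}
  newtons: 40

```text
t: 5.4
eef_pos: [0.4873, 0.2121, 0.0871]
tool_rot: [-0.174, 0.985, 0.024, -0.004]
contact_force: [0.2, -0.2, -0.3]
gripper_width: 0.35
grasp_force: 0.0
```

```bash
python3 -c "
from go import *
delta(*pose(20,0,.0))
p,d=read_camera('wrist');cv2.imwrite('pics/w2.png',p[...,::-1])"
```

```text
t 5.4 pos [0.4873 0.2121 0.0871] F [ 0.2 -0.2 -0.3] q [ 0.04  0.46 -0.44  2.07 -0.27  0.56 -1.65] grip 0.35 0.0
target [0.4863 0.2101 0.0856] shift(tool) [-0.001   0.0023  0.0007] rot [ 0.   -0.02  0.02]
```

View pics/w2.png

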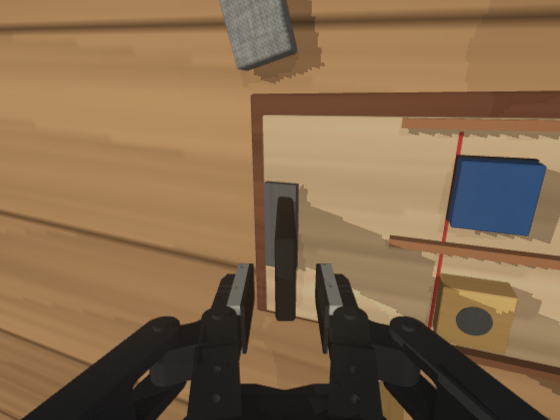

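The paddle at column ~286 is centred between the pads (253 to 317). Closing.

Request:
drive_tool:
  increments:
    - {"dx": 0, "dy": 0, "dz": 0, "wx": 0, "wy": 0, "wz": 0, "claw": 0}
    - {"dx": 0, "dy": 0, "dz": 0, "wx": 0, "wy": 0, "wz": 0, "claw": 0}
    - {"dx": 0, "dy": 0, "dz": 0, "wx": 0, "wy": 0, "wz": 0, "claw": 0}
    - {"dx": 0, "dy": 0, "dz": 0, "wx": 0, "wy": 0, "wz": 0, "claw": 0}
    - {"dx": 0, "dy": 0, "dz": 0, "wx": 0, "wy": 0, "wz": 0, "claw": 0}
  newtons: 60

```text
t: 6.08
eef_pos: [0.4872, 0.2119, 0.0869]
tool_rot: [-0.173, 0.985, 0.024, -0.004]
contact_force: [-1.1, -4.0, 4.6]
gripper_width: 0.095
grasp_force: 59.7
```

```bash
python3 - <<'E'
from go import *
o=get_obs();print(o['t'],o['eef_pos'],o['contact_force'],o['gripper_width'],o['grasp_force'])
# arc rows in tool frame: rotation about tool x at hinge
R=Ro.from_quat(np.roll(o['tool_rot'],-1)).as_matrix()
r=R.T@(o['eef_pos']-hinge);print("hinge->tcp in tool",r.round(4))
for deg in(.5,1,1.5,2):
    a=np.radians(deg);Rx=Ro.from_rotvec([a,0,0]).as_matrix();print(deg,((Rx@r)-r).round(5))
E
```

```text
6.075 [0.48717628 0.21185421 0.08694877] [-1.11221712 -3.95239252  4.6118093 ] 0.09507738549235276 59.72185671329498
hinge->tcp in tool [ 0.001  -0.2237  0.0101]
0.5 [ 0.00e+00 -8.00e-05 -1.95e-03]
1 [ 0.      -0.00014 -0.00391]
1.5 [-0.      -0.00019 -0.00586]
2 [ 0.      -0.00022 -0.00781]
```

Request:
drive_tool:
  increments:
    - {"dx": 0, "dy": -0.0001, "dz": -0.002, "wx": 0.5, "wy": 0, "wz": 0, "claw": 0}
    - {"dx": 0, "dy": -0.0001, "dz": -0.002, "wx": 0.5, "wy": 0, "wz": 0, "claw": 0}
    - {"dx": 0, "dy": -0.0001, "dz": -0.0039, "wx": 1, "wy": 0, "wz": 0, "claw": 0}
    - {"dx": 0, "dy": -0.0001, "dz": -0.0039, "wx": 1, "wy": 0, "wz": 0, "claw": 0}
    - {"dx": 0, "dy": -0.0001, "dz": -0.0039, "wx": 1, "wy": 0, "wz": 0, "claw": 0}

```text
t: 6.7
eef_pos: [0.4874, 0.2067, 0.1018]
tool_rot: [-0.208, 0.978, 0.024, -0.005]
contact_force: [3.3, 1.5, -9.9]
gripper_width: 0.091
grasp_force: 58.6
```

```bash
cat > chk.py <<'E'
from go import *
import sys
o=get_obs();R=Ro.from_quat(np.roll(o['tool_rot'],-1)).as_matrix()
z=R[:,2];al=np.degrees(np.arctan2(z@u,-z[2]));r=o['eef_pos']+.006*z-hinge
th=np.arctan2(r[2],r@u)-np.arctan2(.06,.214)
print("t",round(o['t'],2),"tilt from lean",np.radians(al-20).round(4),"from pos",th.round(4),"radius",np.hypot(r[2],r@u).round(4),"(.2222) lat",(r@w).round(4),"F",o['contact_force'].round(1),"Mt",o['torque'].round(2),"grip",o['gripper_width'].round(3),"q",o['q'].round(2))
p,d=read_camera("top");ct=calibration("top");hsv=cv2.cvtColor(p,cv2.COLOR_RGB2HSV)
bx=hsv[196:272,190:310]
# side view
p2,_=read_camera("side");cs=calibration("side");h2=cv2.cvtColor(p2,cv2.COLOR_RGB2HSV)
def onboard(c,uu,vv,th,h=.024):
    # plane: points hinge + s*e + h*n ; returns s from stop face, lateral
    e=np.cos(th)*u+np.sin(th)*Z;n=np.cos(th)*Z-np.sin(th)*u
    oo,d=ray(c,uu,vv);k=(h-(oo-hinge)@n)/(d@n);X=oo+k*d-hinge;return X@e-.016,X@w
def blobs(h,c,roi,nm):
    for col,lo,hi in(("blue",(100,120,40),(125,255,255)),("brass",(17,140,150),(30,255,255))):
        m=np.zeros(h.shape[:2],np.uint8);a,b,cc,dd=roi;m[a:b,cc:dd]=cv2.inRange(h,lo,hi)[a:b,cc:dd]
        n,L,st,ce=cv2.connectedComponentsWithStats(m)
        for i in np.argsort(-st[1:,4])[:2]+1:
            if st[i,4]>25:print(nm,col,st[i].tolist(),np.round(onboard(c,*ce[i],th),4))
blobs(hsv,ct,(196,272,190,310),"top");blobs(h2,cs,(200,345,215,350),"side")
if len(sys.argv)>1:
    cv2.imwrite("pics/%s.png"%sys.argv[1],np.hstack([cv2.resize(p[180:290,180:320],None,fx=3,fy=3)[:330],cv2.resize(p2[150:370,190:370],(360,330))])[...,::-1])
E
python3 chk.py c1
```

```text
Traceback (most recent call last):
  File "chk.py", line 6, in <module>
    print("t",round(o['t'],2),"tilt from lean",np.radians(al-20).round(4),"from pos",th.round(4),"radius",np.hypot(r[2],r@u).round(4),"(.2222) lat",(r@w).round(4),"F",o['contact_force'].round(1),"Mt",o['torque'].round(2),"grip",o['gripper_width'].round(3),"q",o['q'].round(2))
                                                                                                                                                                                                                                    ^^^^^^^^^^^^^^^^^^^^^^^^
AttributeError: 'float' object has no attribute 'round'
```

```bash
sed -i "s/o\['gripper_width'\].round(3)/round(o['gripper_width'],3)/" chk.py; python3 chk.py c1
```

```text
t 6.7 tilt from lean 0.071 from pos 0.0738 radius 0.2243 (.2222) lat 0.0009 F [ 3.3  1.5 -9.9] Mt [-1.26 -0.71 -0.25] grip 0.091 q [ 0.15  0.46 -0.51  2.07 -0.35  0.58 -1.54]
side brass [290, 268, 22, 21, 166] [ 0.1053 -0.0322]
side brass [312, 272, 7, 41, 78] [ 0.1229 -0.0692]
```

View pics/c1.png

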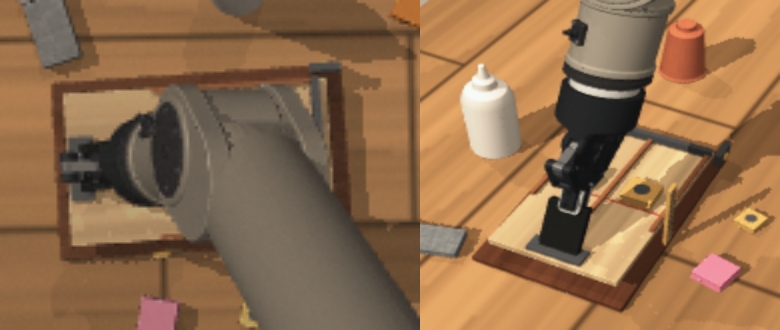

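The board is rising, and the side view shows brass still at the line. I'll also measure with the wrist camera, since it rides with the board.

```bash
python3 - <<'E'
s=open('chk.py').read()
a=s.index('blobs(hsv,ct');b=s.index('if len')
s=s[:a]+'''blobs(h2,cs,(200,345,215,350),"side")
p3,_=read_camera("wrist");cw=calibration("wrist");M=cw["mount"];Rc=(R@M[:3,:3]).T
cw=dict(intrinsics=cw["intrinsics"],R=Rc,t=-Rc@(o['eef_pos']+R@M[:3,3]))
h3=cv2.cvtColor(p3,cv2.COLOR_RGB2HSV);blobs(h3,cw,(90,420,300,560),"wrist")
'''+s[b:].replace("cv2.resize(p[180:290,180:320],None,fx=3,fy=3)[:330]","cv2.resize(p3,(420,330))").replace("p2[150:370,190:370]","p2[150:370,190:370]")
open('chk.py','w').write(s)
E
```

Request:
drive_tool:
  increments:
    - {"dx": 0, "dy": -0.0001, "dz": -0.0039, "wx": 1, "wy": 0, "wz": 0, "claw": 0}
    - {"dx": 0, "dy": -0.0001, "dz": -0.0039, "wx": 1, "wy": 0, "wz": 0, "claw": 0}
    - {"dx": 0, "dy": -0.0001, "dz": -0.0039, "wx": 1, "wy": 0, "wz": 0, "claw": 0}
    - {"dx": 0, "dy": -0.0001, "dz": -0.0039, "wx": 1, "wy": 0, "wz": 0, "claw": 0}
    - {"dx": 0, "dy": -0.0001, "dz": -0.0039, "wx": 1, "wy": 0, "wz": 0, "claw": 0}
    - {"dx": 0, "dy": -0.0001, "dz": -0.0039, "wx": 1, "wy": 0, "wz": 0, "claw": 0}
    - {"dx": 0, "dy": -0.0001, "dz": -0.002, "wx": 0.5, "wy": 0, "wz": 0, "claw": 0}
    - {"dx": 0, "dy": -0.0001, "dz": -0.002, "wx": 0.5, "wy": 0, "wz": 0, "claw": 0}
    - {"dx": 0, "dy": 0, "dz": 0, "wx": 0, "wy": 0, "wz": 0, "claw": 0}

```text
t: 7.92
eef_pos: [0.488, 0.195, 0.1266]
tool_rot: [-0.267, 0.963, 0.024, -0.007]
contact_force: [1.2, -1.8, -5.8]
gripper_width: 0.09
grasp_force: 59.7
```

```bash
python3 chk.py c2
```

```text
t 7.92 tilt from lean 0.1922 from pos 0.1964 radius 0.2242 (.2222) lat 0.0009 F [ 1.2 -1.8 -5.8] Mt [-1.48 -0.3  -0.17] grip 0.09 q [ 0.32  0.46 -0.61  2.07 -0.47  0.64 -1.37]
side brass [291, 263, 22, 17, 144] [ 0.1062 -0.0313]
side brass [312, 272, 6, 36, 72] [ 0.1377 -0.0725]
wrist blue [450, 159, 95, 76, 5770] [0.1032 0.0418]
```

View pics/c2.png

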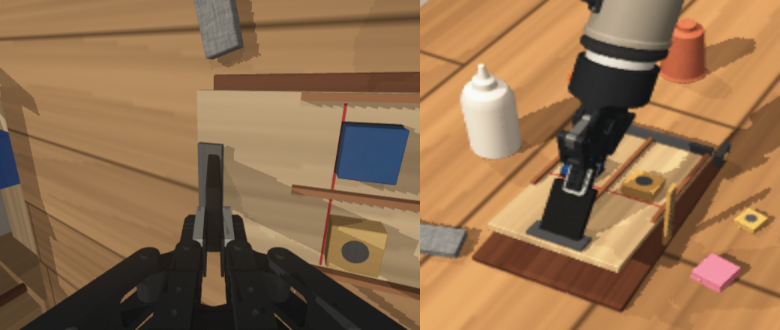

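At tilt ≈0.195 both blocks are still at the red line. From here I'll use small steps.

Request:
drive_tool:
  increments:
    - {"dx": 0, "dy": -0.0001, "dz": -0.002, "wx": 0.5, "wy": 0, "wz": 0, "claw": 0}
    - {"dx": 0, "dy": -0.0001, "dz": -0.002, "wx": 0.5, "wy": 0, "wz": 0, "claw": 0}
    - {"dx": 0, "dy": -0.0001, "dz": -0.002, "wx": 0.5, "wy": 0, "wz": 0, "claw": 0}
    - {"dx": 0, "dy": -0.0001, "dz": -0.002, "wx": 0.5, "wy": 0, "wz": 0, "claw": 0}
    - {"dx": 0, "dy": 0, "dz": 0, "wx": 0, "wy": 0, "wz": 0, "claw": 0}
    - {"dx": 0, "dy": 0, "dz": 0, "wx": 0, "wy": 0, "wz": 0, "claw": 0}
    - {"dx": 0, "dy": 0, "dz": 0, "wx": 0, "wy": 0, "wz": 0, "claw": 0}

```text
t: 8.95
eef_pos: [0.4882, 0.1911, 0.1336]
tool_rot: [-0.284, 0.959, 0.024, -0.007]
contact_force: [0.9, -2.7, -5.3]
gripper_width: 0.093
grasp_force: 60.0
```

```bash
python3 chk.py
```

```text
t 8.95 tilt from lean 0.2266 from pos 0.2319 radius 0.2242 (.2222) lat 0.0009 F [ 0.9 -2.7 -5.3] Mt [-1.82 -0.26 -0.08] grip 0.093 q [ 0.37  0.47 -0.64  2.06 -0.5   0.66 -1.33]
side blue [261, 255, 5, 10, 29] [0.1238 0.05  ]
side brass [291, 262, 22, 15, 137] [ 0.1064 -0.0309]
side brass [312, 272, 6, 34, 69] [ 0.1417 -0.0733]
wrist blue [450, 159, 95, 76, 5795] [0.1034 0.0418]
```

Request:
drive_tool:
  increments:
    - {"dx": 0, "dy": -0.0001, "dz": -0.002, "wx": 0.5, "wy": 0, "wz": 0, "claw": 0}
    - {"dx": 0, "dy": -0.0001, "dz": -0.002, "wx": 0.5, "wy": 0, "wz": 0, "claw": 0}
    - {"dx": 0, "dy": -0.0001, "dz": -0.002, "wx": 0.5, "wy": 0, "wz": 0, "claw": 0}
    - {"dx": 0, "dy": 0, "dz": 0, "wx": 0, "wy": 0, "wz": 0, "claw": 0}
    - {"dx": 0, "dy": 0, "dz": 0, "wx": 0, "wy": 0, "wz": 0, "claw": 0}
    - {"dx": 0, "dy": 0, "dz": 0, "wx": 0, "wy": 0, "wz": 0, "claw": 0}
    - {"dx": 0, "dy": 0, "dz": 0, "wx": 0, "wy": 0, "wz": 0, "claw": 0}

```text
t: 9.98
eef_pos: [0.4883, 0.1881, 0.1386]
tool_rot: [-0.296, 0.955, 0.024, -0.007]
contact_force: [0.8, -4.4, -7.5]
gripper_width: 0.091
grasp_force: 59.9
```

```bash
python3 chk.py
```

```text
t 9.97 tilt from lean 0.2528 from pos 0.2584 radius 0.2242 (.2222) lat 0.0009 F [ 0.8 -4.4 -7.5] Mt [-2.13 -0.3  -0.12] grip 0.091 q [ 0.4   0.47 -0.65  2.06 -0.52  0.67 -1.29]
side blue [261, 253, 6, 10, 29] [0.1236 0.0501]
side brass [292, 261, 21, 14, 126] [ 0.1063 -0.0305]
side brass [312, 272, 6, 32, 62] [ 0.1446 -0.0739]
wrist blue [450, 159, 95, 76, 5807] [0.1034 0.0418]
```

Request:
drive_tool:
  increments:
    - {"dx": 0, "dy": -0.0001, "dz": -0.002, "wx": 0.5, "wy": 0, "wz": 0, "claw": 0}
    - {"dx": 0, "dy": -0.0001, "dz": -0.002, "wx": 0.5, "wy": 0, "wz": 0, "claw": 0}
    - {"dx": 0, "dy": -0.0001, "dz": -0.002, "wx": 0.5, "wy": 0, "wz": 0, "claw": 0}
    - {"dx": 0, "dy": 0, "dz": 0, "wx": 0, "wy": 0, "wz": 0, "claw": 0}
    - {"dx": 0, "dy": 0, "dz": 0, "wx": 0, "wy": 0, "wz": 0, "claw": 0}
    - {"dx": 0, "dy": 0, "dz": 0, "wx": 0, "wy": 0, "wz": 0, "claw": 0}
    - {"dx": 0, "dy": 0, "dz": 0, "wx": 0, "wy": 0, "wz": 0, "claw": 0}

```text
t: 11.0
eef_pos: [0.4885, 0.1848, 0.1437]
tool_rot: [-0.309, 0.951, 0.023, -0.008]
contact_force: [1.4, -4.8, -9.4]
gripper_width: 0.09
grasp_force: 59.8
```

```bash
python3 chk.py
```

```text
t 11.0 tilt from lean 0.2788 from pos 0.2855 radius 0.2242 (.2222) lat 0.0009 F [ 1.4 -4.8 -9.4] Mt [-2.64 -0.37 -0.11] grip 0.09 q [ 0.44  0.48 -0.67  2.06 -0.54  0.69 -1.26]
side brass [292, 259, 22, 16, 128] [ 0.1063 -0.0305]
side brass [312, 272, 6, 31, 57] [ 0.1471 -0.0743]
wrist blue [450, 158, 94, 77, 5817] [0.1035 0.0418]
```

Request:
drive_tool:
  increments:
    - {"dx": 0, "dy": -0.0001, "dz": -0.0018, "wx": 0.5, "wy": 0, "wz": 0, "claw": 0}
    - {"dx": 0, "dy": -0.0001, "dz": -0.0018, "wx": 0.5, "wy": 0, "wz": 0, "claw": 0}
    - {"dx": 0, "dy": -0.0001, "dz": -0.0018, "wx": 0.5, "wy": 0, "wz": 0, "claw": 0}
    - {"dx": 0, "dy": 0, "dz": 0, "wx": 0, "wy": 0, "wz": 0, "claw": 0}
    - {"dx": 0, "dy": 0, "dz": 0, "wx": 0, "wy": 0, "wz": 0, "claw": 0}
    - {"dx": 0, "dy": 0, "dz": 0, "wx": 0, "wy": 0, "wz": 0, "claw": 0}
    - {"dx": 0, "dy": 0, "dz": 0, "wx": 0, "wy": 0, "wz": 0, "claw": 0}

```text
t: 12.02
eef_pos: [0.4886, 0.1818, 0.1482]
tool_rot: [-0.321, 0.947, 0.023, -0.008]
contact_force: [2.2, -5.8, -10.9]
gripper_width: 0.088
grasp_force: 59.7
```

```bash
python3 chk.py
```

```text
t 12.03 tilt from lean 0.305 from pos 0.3096 radius 0.2242 (.2222) lat 0.0009 F [  2.2  -5.8 -10.9] Mt [-3.02 -0.46 -0.22] grip 0.088 q [ 0.47  0.48 -0.68  2.06 -0.56  0.71 -1.23]
side brass [292, 258, 22, 14, 119] [ 0.1065 -0.0295]
side brass [312, 272, 6, 30, 54] [ 0.1523 -0.0756]
wrist blue [450, 158, 95, 77, 5853] [0.1036 0.0419]
```

Request:
drive_tool:
  increments:
    - {"dx": 0, "dy": -0.0001, "dz": -0.0019, "wx": 0.5, "wy": 0, "wz": 0, "claw": 0}
    - {"dx": 0, "dy": -0.0001, "dz": -0.0019, "wx": 0.5, "wy": 0, "wz": 0, "claw": 0}
    - {"dx": 0, "dy": -0.0001, "dz": -0.0019, "wx": 0.5, "wy": 0, "wz": 0, "claw": 0}
    - {"dx": 0, "dy": 0, "dz": 0, "wx": 0, "wy": 0, "wz": 0, "claw": 0}
    - {"dx": 0, "dy": 0, "dz": 0, "wx": 0, "wy": 0, "wz": 0, "claw": 0}
    - {"dx": 0, "dy": 0, "dz": 0, "wx": 0, "wy": 0, "wz": 0, "claw": 0}
    - {"dx": 0, "dy": 0, "dz": 0, "wx": 0, "wy": 0, "wz": 0, "claw": 0}

```text
t: 13.05
eef_pos: [0.4888, 0.1784, 0.1529]
tool_rot: [-0.334, 0.942, 0.023, -0.008]
contact_force: [1.3, -6.1, -10.9]
gripper_width: 0.095
grasp_force: 59.7
```

```bash
python3 chk.py
```

```text
t 13.05 tilt from lean 0.3313 from pos 0.3353 radius 0.2243 (.2222) lat 0.0009 F [  1.3  -6.1 -10.9] Mt [-3.38 -0.43 -0.17] grip 0.095 q [ 0.5   0.49 -0.69  2.06 -0.58  0.72 -1.2 ]
side brass [293, 257, 21, 14, 109] [ 0.1053 -0.0292]
side brass [313, 272, 5, 27, 46] [ 0.1531 -0.0752]
wrist blue [450, 158, 95, 77, 5869] [0.1036 0.0418]
```

Request:
drive_tool:
  increments:
    - {"dx": 0, "dy": -0.0001, "dz": -0.0019, "wx": 0.5, "wy": 0, "wz": 0, "claw": 0}
    - {"dx": 0, "dy": -0.0001, "dz": -0.0019, "wx": 0.5, "wy": 0, "wz": 0, "claw": 0}
    - {"dx": 0, "dy": -0.0001, "dz": -0.0019, "wx": 0.5, "wy": 0, "wz": 0, "claw": 0}
    - {"dx": 0, "dy": 0, "dz": 0, "wx": 0, "wy": 0, "wz": 0, "claw": 0}
    - {"dx": 0, "dy": 0, "dz": 0, "wx": 0, "wy": 0, "wz": 0, "claw": 0}
    - {"dx": 0, "dy": 0, "dz": 0, "wx": 0, "wy": 0, "wz": 0, "claw": 0}
    - {"dx": 0, "dy": 0, "dz": 0, "wx": 0, "wy": 0, "wz": 0, "claw": 0}

```text
t: 14.08
eef_pos: [0.489, 0.175, 0.1574]
tool_rot: [-0.346, 0.938, 0.023, -0.008]
contact_force: [1.4, -5.8, -13.0]
gripper_width: 0.091
grasp_force: 59.8
```

```bash
python3 chk.py
```

```text
t 14.07 tilt from lean 0.3572 from pos 0.3607 radius 0.2242 (.2222) lat 0.0009 F [  1.4  -5.8 -13. ] Mt [-3.45 -0.41 -0.19] grip 0.091 q [ 0.53  0.5  -0.71  2.05 -0.6   0.74 -1.18]
side brass [293, 256, 15, 13, 64] [ 0.1123 -0.0243]
side brass [313, 273, 5, 25, 44] [ 0.1598 -0.0767]
wrist blue [450, 158, 95, 77, 5887] [0.1037 0.0419]
```

```bash
sed -i 's/(17,140,150)/(15,150,110)/' chk.py; python3 chk.py c3
```

```text
t 14.22 tilt from lean 0.3571 from pos 0.3607 radius 0.2242 (.2222) lat 0.001 F [  1.6  -6.1 -12.3] Mt [-3.48 -0.46 -0.16] grip 0.091 q [ 0.53  0.5  -0.71  2.05 -0.6   0.74 -1.18]
side brass [292, 256, 23, 20, 256] [ 0.1192 -0.0354]
side brass [311, 272, 7, 42, 87] [ 0.1839 -0.0847]
wrist blue [450, 158, 95, 77, 5876] [0.1036 0.0419]
```

View pics/c3.png

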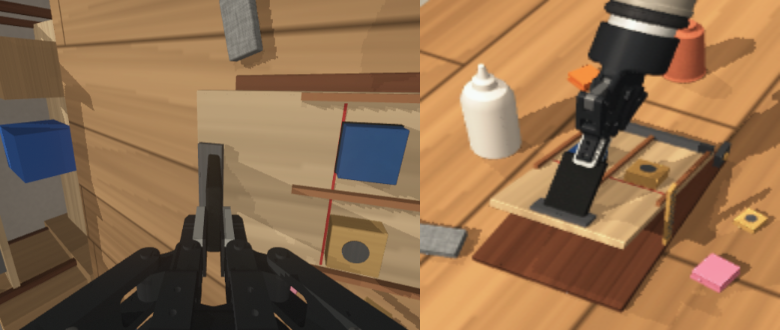

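Both blocks are still at the red line (blue at wrist (372,153), brass at (357,245) in the composite).

Request:
drive_tool:
  increments:
    - {"dx": 0, "dy": -0.0001, "dz": -0.0019, "wx": 0.5, "wy": 0, "wz": 0, "claw": 0}
    - {"dx": 0, "dy": -0.0001, "dz": -0.0019, "wx": 0.5, "wy": 0, "wz": 0, "claw": 0}
    - {"dx": 0, "dy": -0.0001, "dz": -0.0019, "wx": 0.5, "wy": 0, "wz": 0, "claw": 0}
    - {"dx": 0, "dy": 0, "dz": 0, "wx": 0, "wy": 0, "wz": 0, "claw": 0}
    - {"dx": 0, "dy": 0, "dz": 0, "wx": 0, "wy": 0, "wz": 0, "claw": 0}
    - {"dx": 0, "dy": 0, "dz": 0, "wx": 0, "wy": 0, "wz": 0, "claw": 0}
    - {"dx": 0, "dy": 0, "dz": 0, "wx": 0, "wy": 0, "wz": 0, "claw": 0}

```text
t: 15.25
eef_pos: [0.4892, 0.1715, 0.1618]
tool_rot: [-0.358, 0.933, 0.023, -0.009]
contact_force: [1.8, -6.6, -13.4]
gripper_width: 0.095
grasp_force: 59.8
```

```bash
python3 chk.py
```

```text
t 15.25 tilt from lean 0.3831 from pos 0.386 radius 0.2242 (.2222) lat 0.001 F [  1.8  -6.6 -13.4] Mt [-3.68 -0.38 -0.18] grip 0.095 q [ 0.55  0.51 -0.72  2.05 -0.61  0.76 -1.15]
side brass [292, 255, 23, 20, 248] [ 0.1209 -0.0355]
side brass [311, 272, 7, 42, 88] [ 0.1905 -0.0862]
wrist blue [449, 158, 96, 77, 5882] [0.1036 0.0419]
```

Request:
drive_tool:
  increments:
    - {"dx": 0, "dy": -0.0001, "dz": -0.0019, "wx": 0.5, "wy": 0, "wz": 0, "claw": 0}
    - {"dx": 0, "dy": -0.0001, "dz": -0.0019, "wx": 0.5, "wy": 0, "wz": 0, "claw": 0}
    - {"dx": 0, "dy": -0.0001, "dz": -0.0019, "wx": 0.5, "wy": 0, "wz": 0, "claw": 0}
    - {"dx": 0, "dy": 0, "dz": 0, "wx": 0, "wy": 0, "wz": 0, "claw": 0}
    - {"dx": 0, "dy": 0, "dz": 0, "wx": 0, "wy": 0, "wz": 0, "claw": 0}
    - {"dx": 0, "dy": 0, "dz": 0, "wx": 0, "wy": 0, "wz": 0, "claw": 0}
    - {"dx": 0, "dy": 0, "dz": 0, "wx": 0, "wy": 0, "wz": 0, "claw": 0}

```text
t: 16.27
eef_pos: [0.4894, 0.1678, 0.1661]
tool_rot: [-0.37, 0.929, 0.023, -0.009]
contact_force: [2.1, -6.8, -14.0]
gripper_width: 0.09
grasp_force: 59.8
```

```bash
python3 chk.py
```

```text
t 16.27 tilt from lean 0.409 from pos 0.4112 radius 0.2242 (.2222) lat 0.0009 F [  2.1  -6.8 -14. ] Mt [-3.83 -0.42 -0.18] grip 0.09 q [ 0.58  0.51 -0.73  2.05 -0.63  0.78 -1.12]
side brass [293, 254, 22, 19, 242] [ 0.1215 -0.036 ]
side brass [311, 272, 8, 42, 91] [ 0.195  -0.0869]
wrist blue [450, 159, 95, 76, 5903] [0.1037 0.0418]
```

Request:
drive_tool:
  increments:
    - {"dx": 0, "dy": -0.0001, "dz": -0.0019, "wx": 0.5, "wy": 0, "wz": 0, "claw": 0}
    - {"dx": 0, "dy": -0.0001, "dz": -0.0019, "wx": 0.5, "wy": 0, "wz": 0, "claw": 0}
    - {"dx": 0, "dy": -0.0001, "dz": -0.0019, "wx": 0.5, "wy": 0, "wz": 0, "claw": 0}
    - {"dx": 0, "dy": 0, "dz": 0, "wx": 0, "wy": 0, "wz": 0, "claw": 0}
    - {"dx": 0, "dy": 0, "dz": 0, "wx": 0, "wy": 0, "wz": 0, "claw": 0}
    - {"dx": 0, "dy": 0, "dz": 0, "wx": 0, "wy": 0, "wz": 0, "claw": 0}
    - {"dx": 0, "dy": 0, "dz": 0, "wx": 0, "wy": 0, "wz": 0, "claw": 0}

```text
t: 17.3
eef_pos: [0.4895, 0.1641, 0.1704]
tool_rot: [-0.382, 0.924, 0.023, -0.009]
contact_force: [2.0, -6.0, -14.5]
gripper_width: 0.089
grasp_force: 59.8
```

```bash
python3 chk.py
```

```text
t 17.3 tilt from lean 0.435 from pos 0.4365 radius 0.2242 (.2222) lat 0.0009 F [  2.   -6.  -14.5] Mt [-4.03 -0.36 -0.17] grip 0.089 q [ 0.61  0.52 -0.74  2.04 -0.64  0.8  -1.1 ]
side brass [293, 253, 23, 19, 241] [ 0.1226 -0.036 ]
side brass [311, 272, 8, 42, 91] [ 0.2062 -0.0897]
wrist blue [449, 158, 97, 77, 5941] [0.1038 0.0418]
```

Request:
drive_tool:
  increments:
    - {"dx": 0, "dy": -0.0001, "dz": -0.0019, "wx": 0.5, "wy": 0, "wz": 0, "claw": 0}
    - {"dx": 0, "dy": -0.0001, "dz": -0.0019, "wx": 0.5, "wy": 0, "wz": 0, "claw": 0}
    - {"dx": 0, "dy": 0, "dz": 0, "wx": 0, "wy": 0, "wz": 0, "claw": 0}
    - {"dx": 0, "dy": 0, "dz": 0, "wx": 0, "wy": 0, "wz": 0, "claw": 0}
    - {"dx": 0, "dy": 0, "dz": 0, "wx": 0, "wy": 0, "wz": 0, "claw": 0}
    - {"dx": 0, "dy": 0, "dz": 0, "wx": 0, "wy": 0, "wz": 0, "claw": 0}
    - {"dx": 0, "dy": 0, "dz": 0, "wx": 0, "wy": 0, "wz": 0, "claw": 0}

```text
t: 18.32
eef_pos: [0.4897, 0.1615, 0.1732]
tool_rot: [-0.39, 0.921, 0.023, -0.009]
contact_force: [1.3, -6.6, -15.4]
gripper_width: 0.09
grasp_force: 59.8
```

```bash
python3 chk.py
```

```text
t 18.32 tilt from lean 0.4523 from pos 0.4535 radius 0.2242 (.2222) lat 0.001 F [  1.3  -6.6 -15.4] Mt [-4.14 -0.38 -0.19] grip 0.09 q [ 0.62  0.53 -0.74  2.04 -0.65  0.81 -1.09]
side brass [293, 252, 23, 19, 244] [ 0.1237 -0.0359]
side brass [311, 272, 8, 42, 91] [ 0.2118 -0.0907]
wrist blue [449, 158, 97, 77, 5947] [0.1038 0.0419]
```

Request:
drive_tool:
  increments:
    - {"dx": 0, "dy": -0.0001, "dz": -0.0019, "wx": 0.5, "wy": 0, "wz": 0, "claw": 0}
    - {"dx": 0, "dy": -0.0001, "dz": -0.0019, "wx": 0.5, "wy": 0, "wz": 0, "claw": 0}
    - {"dx": 0, "dy": 0, "dz": 0, "wx": 0, "wy": 0, "wz": 0, "claw": 0}
    - {"dx": 0, "dy": 0, "dz": 0, "wx": 0, "wy": 0, "wz": 0, "claw": 0}
    - {"dx": 0, "dy": 0, "dz": 0, "wx": 0, "wy": 0, "wz": 0, "claw": 0}
    - {"dx": 0, "dy": 0, "dz": 0, "wx": 0, "wy": 0, "wz": 0, "claw": 0}
    - {"dx": 0, "dy": 0, "dz": 0, "wx": 0, "wy": 0, "wz": 0, "claw": 0}

```text
t: 19.35
eef_pos: [0.4898, 0.1589, 0.1759]
tool_rot: [-0.398, 0.917, 0.023, -0.01]
contact_force: [2.1, -6.0, -14.9]
gripper_width: 0.088
grasp_force: 59.8
```

```bash
python3 chk.py
```

```text
t 19.35 tilt from lean 0.4696 from pos 0.4704 radius 0.2242 (.2222) lat 0.001 F [  2.1  -6.  -14.9] Mt [-4.22 -0.4  -0.14] grip 0.088 q [ 0.64  0.53 -0.75  2.04 -0.66  0.82 -1.07]
side brass [293, 251, 23, 19, 239] [ 0.1245 -0.0369]
side brass [311, 272, 7, 42, 91] [ 0.2198 -0.0926]
wrist blue [449, 158, 97, 77, 5946] [0.1038 0.0418]
```

Request:
drive_tool:
  increments:
    - {"dx": 0, "dy": -0.0001, "dz": -0.0019, "wx": 0.5, "wy": 0, "wz": 0, "claw": 0}
    - {"dx": 0, "dy": -0.0001, "dz": -0.0019, "wx": 0.5, "wy": 0, "wz": 0, "claw": 0}
    - {"dx": 0, "dy": 0, "dz": 0, "wx": 0, "wy": 0, "wz": 0, "claw": 0}
    - {"dx": 0, "dy": 0, "dz": 0, "wx": 0, "wy": 0, "wz": 0, "claw": 0}
    - {"dx": 0, "dy": 0, "dz": 0, "wx": 0, "wy": 0, "wz": 0, "claw": 0}
    - {"dx": 0, "dy": 0, "dz": 0, "wx": 0, "wy": 0, "wz": 0, "claw": 0}
    - {"dx": 0, "dy": 0, "dz": 0, "wx": 0, "wy": 0, "wz": 0, "claw": 0}
    - {"dx": 0, "dy": 0, "dz": 0, "wx": 0, "wy": 0, "wz": 0, "claw": 0}

```text
t: 20.5
eef_pos: [0.4899, 0.1562, 0.1786]
tool_rot: [-0.406, 0.914, 0.022, -0.01]
contact_force: [1.2, -7.4, -15.5]
gripper_width: 0.091
grasp_force: 59.8
```

```bash
python3 chk.py c4
```

```text
t 20.5 tilt from lean 0.4869 from pos 0.4873 radius 0.2242 (.2222) lat 0.001 F [  1.2  -7.4 -15.5] Mt [-4.34 -0.33 -0.15] grip 0.091 q [ 0.65  0.54 -0.75  2.04 -0.67  0.83 -1.06]
side brass [303, 243, 21, 18, 205] [ 0.0795 -0.0374]
side brass [311, 272, 7, 42, 89] [ 0.2269 -0.0941]
wrist blue [450, 158, 96, 77, 5959] [0.1038 0.0418]
```

View pics/c4.png

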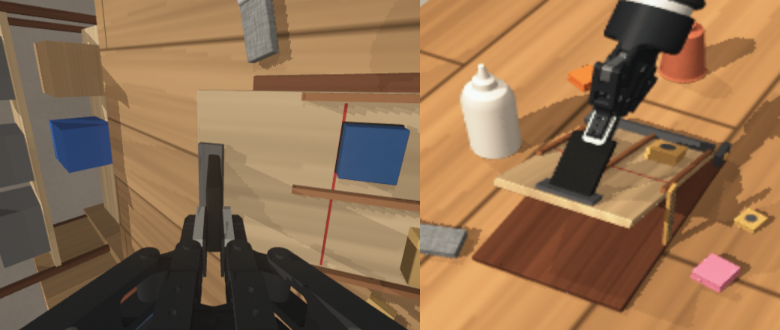

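Brass is sliding while blue stays put. Holding still until it arrives.

Request:
drive_tool:
  increments:
    - {"dx": 0, "dy": 0, "dz": 0, "wx": 0, "wy": 0, "wz": 0, "claw": 0}
    - {"dx": 0, "dy": 0, "dz": 0, "wx": 0, "wy": 0, "wz": 0, "claw": 0}
    - {"dx": 0, "dy": 0, "dz": 0, "wx": 0, "wy": 0, "wz": 0, "claw": 0}
    - {"dx": 0, "dy": 0, "dz": 0, "wx": 0, "wy": 0, "wz": 0, "claw": 0}
    - {"dx": 0, "dy": 0, "dz": 0, "wx": 0, "wy": 0, "wz": 0, "claw": 0}
    - {"dx": 0, "dy": 0, "dz": 0, "wx": 0, "wy": 0, "wz": 0, "claw": 0}
    - {"dx": 0, "dy": 0, "dz": 0, "wx": 0, "wy": 0, "wz": 0, "claw": 0}
    - {"dx": 0, "dy": 0, "dz": 0, "wx": 0, "wy": 0, "wz": 0, "claw": 0}

```text
t: 21.65
eef_pos: [0.4899, 0.1562, 0.1786]
tool_rot: [-0.406, 0.914, 0.022, -0.01]
contact_force: [2.1, -6.6, -15.2]
gripper_width: 0.09
grasp_force: 59.8
```

```bash
python3 chk.py
```

```text
t 21.65 tilt from lean 0.487 from pos 0.4872 radius 0.2242 (.2222) lat 0.001 F [  2.1  -6.6 -15.2] Mt [-4.41 -0.36 -0.12] grip 0.09 q [ 0.65  0.54 -0.75  2.04 -0.67  0.83 -1.06]
side brass [309, 237, 19, 18, 159] [ 0.0376 -0.0377]
side brass [311, 272, 7, 42, 90] [ 0.2266 -0.094 ]
wrist blue [450, 158, 96, 77, 5960] [0.1038 0.0419]
```

Request:
drive_tool:
  increments:
    - {"dx": 0, "dy": 0, "dz": 0, "wx": 0, "wy": 0, "wz": 0, "claw": 0}
    - {"dx": 0, "dy": 0, "dz": 0, "wx": 0, "wy": 0, "wz": 0, "claw": 0}
    - {"dx": 0, "dy": 0, "dz": 0, "wx": 0, "wy": 0, "wz": 0, "claw": 0}
    - {"dx": 0, "dy": 0, "dz": 0, "wx": 0, "wy": 0, "wz": 0, "claw": 0}

```text
t: 22.3
eef_pos: [0.49, 0.1562, 0.1786]
tool_rot: [-0.406, 0.914, 0.022, -0.01]
contact_force: [0.9, -6.8, -14.4]
gripper_width: 0.09
grasp_force: 59.8
```

```bash
python3 chk.py
```

```text
t 22.3 tilt from lean 0.487 from pos 0.4873 radius 0.2242 (.2222) lat 0.001 F [  0.9  -6.8 -14.4] Mt [-4.41 -0.4  -0.17] grip 0.09 q [ 0.65  0.54 -0.75  2.04 -0.67  0.83 -1.06]
side brass [309, 237, 19, 18, 160] [ 0.0374 -0.0377]
side brass [311, 272, 7, 42, 90] [ 0.2266 -0.0941]
wrist blue [450, 158, 96, 77, 5964] [0.1038 0.0419]
```

Brass is at rest at the stop. Releasing gently, then backing straight out along the paddle.

Request:
drive_tool:
  increments:
    - {"dx": 0, "dy": 0, "dz": 0, "wx": 0, "wy": 0, "wz": 0, "claw": 0.015}
    - {"dx": 0, "dy": 0, "dz": 0, "wx": 0, "wy": 0, "wz": 0, "claw": 0.02}
    - {"dx": 0, "dy": 0, "dz": 0, "wx": 0, "wy": 0, "wz": 0, "claw": 0.04}
    - {"dx": 0, "dy": 0, "dz": 0, "wx": 0, "wy": 0, "wz": 0, "claw": 0.06}
    - {"dx": 0, "dy": 0, "dz": 0, "wx": 0, "wy": 0, "wz": 0, "claw": 0.06}
    - {"dx": 0, "dy": 0, "dz": 0, "wx": 0, "wy": 0, "wz": 0, "claw": 0.06}
  newtons: 20

```text
t: 23.2
eef_pos: [0.4899, 0.1569, 0.1791]
tool_rot: [-0.407, 0.913, 0.023, -0.01]
contact_force: [-0.4, 0.2, -0.1]
gripper_width: 0.704
grasp_force: 0.0
```

```bash
python3 chk.py c5
```

```text
t 23.2 tilt from lean 0.4889 from pos 0.4869 radius 0.2251 (.2222) lat 0.0009 F [-0.4  0.2 -0.1] Mt [-0.75 -0.02  0.03] grip 0.704 q [ 0.65  0.54 -0.75  2.04 -0.67  0.84 -1.06]
side brass [309, 237, 19, 18, 159] [ 0.037  -0.0376]
side brass [311, 272, 7, 42, 90] [ 0.2263 -0.094 ]
wrist blue [451, 158, 97, 77, 6037] [0.1038 0.0418]
```

View pics/c5.png

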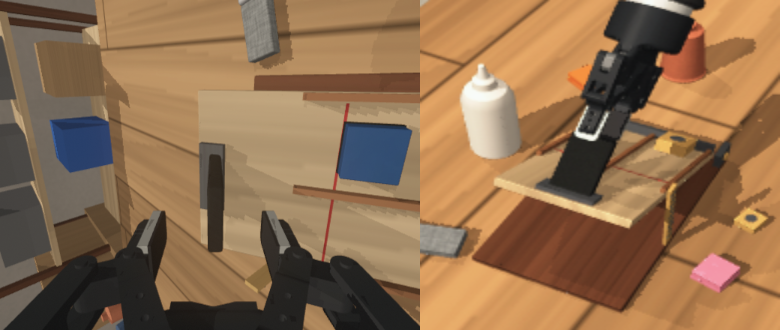

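The board holds its slope, brass lies against the stop, and blue is at the line. Retracting.

Request:
drive_tool:
  increments:
    - {"dx": 0, "dy": 0, "dz": -0.01, "wx": 0, "wy": 0, "wz": 0, "claw": 0.06}
    - {"dx": 0, "dy": 0, "dz": -0.015, "wx": 0, "wy": 0, "wz": 0, "claw": 0.06}
    - {"dx": 0, "dy": 0, "dz": -0.015, "wx": 0, "wy": 0, "wz": 0, "claw": 0.06}
    - {"dx": 0, "dy": 0, "dz": -0.015, "wx": 0, "wy": 0, "wz": 0, "claw": 0.06}
    - {"dx": 0, "dy": 0, "dz": -0.015, "wx": 0, "wy": 0, "wz": 0, "claw": 0.06}
    - {"dx": 0, "dy": 0, "dz": -0.015, "wx": 0, "wy": 0, "wz": 0, "claw": 0.06}
    - {"dx": 0, "dy": 0, "dz": 0, "wx": 0, "wy": 0, "wz": 0, "claw": 0.06}
    - {"dx": 0, "dy": 0, "dz": 0, "wx": 0, "wy": 0, "wz": 0, "claw": 0.06}

```text
t: 24.35
eef_pos: [0.4927, 0.094, 0.2357]
tool_rot: [-0.407, 0.913, 0.023, -0.01]
contact_force: [0.6, -0.1, -0.1]
gripper_width: 0.703
grasp_force: 0.0
```

```bash
python3 - <<'E'
import subprocess
print(subprocess.run(["python3","chk.py"],capture_output=True,text=True).stdout)
from station import *
print(hand_in())
E
```

```text
t 24.35 tilt from lean 0.4889 from pos 0.8557 radius 0.2342 (.2222) lat 0.0007 F [ 0.6 -0.1 -0.1] Mt [-0.77 -0.07 -0.  ] grip 0.703 q [ 0.75  0.46 -0.72  1.96 -0.63  1.04 -1.07]
side brass [309, 237, 19, 18, 162] [ 0.3764 -0.1117]
side brass [311, 274, 7, 40, 77] [ 0.7891 -0.2093]
wrist blue [402, 141, 55, 49, 2195] [0.1232 0.0499]

the job is handed in; nothing more can be done
None
```

The brass block slid by itself to the stop at about 0.49 rad of tilt, the blue block stayed at the red line, and the board held its slope after I let go and backed the arm clear; the job was handed in at about 24 s, but no verdict was returned.

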